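# Dust off the thickness gauge and fit its anvil plate

### The job

Get the fabric thickness gauge ready: first blow its bare base clean by pressing the nozzle cap of the duster canister standing beside it fully down and letting it spring back up, while the anvil plate is still away from the gauge. Then fit the anvil plate on the gauge's two pegs with its slanted grip to the front, keeping hold of it until the plate is down on the base, and leave it lying flat and fully home. Do not shift the other things on the bench.

Things in the scene. Friction and masses are not known exactly. Their poses are not given: they have to be found in the camera images.
- gauge: Thickness gauge with two pegs, cream, fixed, 205 mm tall. Origin: centre of its base's underside, on the bench; x from its front to its back, z up. Base 200 x 150 mm, its flat top 30 mm above the bench. A column at the back (x 61 to 95, 50 mm wide) carries a head over the base, so the plate comes in from the front, above the pegs, and the gripper must lean back, away from the head.
- peg_left (a point): Foot of the gauge's left steel peg, on the base's top at x = 0, y = 36, z = 30 mm of the gauge. Both pegs stand upright, 10 mm in diameter, 12 mm tall, tapering over the last 5 mm to 4 mm.
- peg_right (a point): Foot of the gauge's right peg, at x = 0, y = -36, z = 30 mm of the gauge.
- head_front (a point): Lowest point of the front of the gauge's overhanging head, at x = -51, y = 0, z = 130 mm of the gauge. The head is 50 mm wide (its front dial 54 mm), 75 mm high and runs from here to the column.
- foot (a point): Centre of the underside of the presser foot, a disc 28 mm wide hanging from the head, at x = 10, y = 0, z = 88 mm of the gauge; it stays there.
- anvil: Loose anvil plate, about 0.3 kg: aluminium, 90 (x) x 100 (y) x 10 mm, with a steel disc 50 mm wide, 6 mm high on top (centre at x = 10) and two through holes 13 mm wide at x = 0, y = +36 and -36 mm. Origin: centre of its underside; x from front to back, z up; a slanted bar grip at the front. Fitted home, its axes lie along the gauge's and its underside on the base's top.
- anvil_grip (a point): Grip point, mid black sleeve, at x = -62.7, y = 0, z = 51 mm of the plate. The bar is 14 mm thick in y (sleeve 15.5), 20 wide, rises from x = -34, z = 10 mm and leans to the front (-x) 35 degrees from vertical, ending at about x = -78, z = 72 mm. The gripper closes along the plate's y, its fingers pointing down along the bar.
- hole_left (a point): Centre of the plate's left (+y) hole, at the underside.
- hole_right (a point): Centre of the plate's right (-y) hole, at the underside.
- canister: Duster canister of bare metal with a white band, 58 mm wide, held upright and fixed in a heavy foot 96 mm wide. Origin: centre of the foot's underside.
- nozzle_top (a point): Centre of the top of the canister's white nozzle cap, 28 mm wide there, 186 mm above the bench when up. It is pressed straight down, 7 mm, about 8 N.
- nozzle (a joint): How far the nozzle cap is pressed down, m: 0 up, 0.007 fully down; it springs back.
- cutter: Bystander: round sample cutter, dark steel, 84 mm wide at the foot, waist 52 mm, 68 mm tall; origin at its underside's centre.
- weight: Bystander: small knobbed steel calibration weight, 36 mm wide, 38 mm tall; origin at its underside's centre.
- loupe: Bystander: square folding magnifier on its stand, 50 x 50 x 39 mm; origin at its underside's centre.
- driver: Bystander: screwdriver lying on the bench; origin at its middle.
- dish: Bystander: shallow glass dish, 90 mm wide, 18 mm tall; origin at its underside's centre.
- jar: Bystander: small amber glass jar, 60 mm wide, 75 mm tall; origin at its underside's centre.
- tape: Bystander: clear ring, 90 mm wide, 24 mm tall, lying flat; origin at its underside's centre.
Things that resemble listed ones, but are neither listed nor needed, are in the scene too. What is shaped like the canister but green is not meant. Leave any green look-alike of the anvil alone.

How it is judged:
On the way, in this order (a step that is already met when the one before it is completed fails the run):
1. the nozzle cap is pressed down (5 mm or more of its 7) while the anvil plate is away from the gauge (value of joint nozzle above 0.005 m and horizontal distance between anvil and gauge above 0.12 m), for 0.05 s.
2. the nozzle cap has sprung back up, the anvil plate still away from the gauge (value of joint nozzle below 0.0015 m and horizontal distance between anvil and gauge above 0.12 m), for 0.05 s.
3. the anvil plate is down over the pegs (within 6 mm of home), grip to the front, while the gripper still holds it (horizontal distance between hole_left and peg_left below 0.006 m and horizontal distance between hole_right and peg_right below 0.006 m and z of anvil in the frame of gauge below 0.036 m and contact force between the fingers and anvil above 0.5 N), for 0.05 s.
At the end, for the whole second after the job is handed in: The anvil plate lies at rest on the gauge's base, both holes over their pegs (within 4 mm sideways, left on left and right on right, so the grip is at the front), its underside within 2.5 mm of the base's top and level within 0.04 rad; the nozzle cap is up (within 1.5 mm) (horizontal distance between hole_left and peg_left below 0.004 m and horizontal distance between hole_right and peg_right below 0.004 m and z of anvil in the frame of gauge between 0.0275 and 0.0325 m and angle between anvil's own z axis and vertical below 0.04 rad and linear speed of anvil below 0.02 m/s and value of joint nozzle below 0.0015 m); the robot touches nothing.
It fails at once if another loose thing on the bench (cutter, weight, loupe, driver, dish, jar, tape) is shifted by more than 30 mm (distance of any of cutter, weight, loupe, driver, dish, jar, tape from where it was at the start of the episode above 0.03 m).
It also fails if it takes over 54 s, if anything falls off the work surface, if the arm or the gripper's body presses on something with over 40 N, if the wrist force passes 120 N, or if a joint passes its speed limit or range.

### The arm

A 6-joint arm with a two-finger parallel gripper is mounted at the origin on the work surface. World frame = base frame: x ahead of the robot, y to its left, z up, the work surface at z = 0. Lengths are in m, angles in rad, forces in N, time in s.
With the tool pointing down it reaches from about 0.35 to 0.85 m from the base axis. Payload 8.1 kg.
Tool frame: the origin (TCP) lies midway between the tips of the shut fingers; the grasp point (between the pads) lies 19 mm behind it; z points along the fingers, x is the direction in which the jaws open and shut, and the axes are right-handed (so a half turn about z gives the same grasp; the last joint's range is limited). The gripper opens to 85 mm and grips with 20 to 120 N. Pads are 22 mm wide; open, the fingers measure 114 mm over their backs; the gripper's body (76 mm by 85 mm) begins 54 mm behind the grasp point. The pads swing forward as they close: fully open they stand 13 mm farther back than shut.
Start: joints at [1.02, 0.13, 1.488, -0, 1.523, -0.085], TCP at [0.269, 0.536, 0.231] pointing down, gripper open.
Joint ranges: [-2.96, 2.96], [-0.89, 2.26], [0.02, 2.5], [-1.34, 4.48], [0, 2.73], [-2.66, 2.66]. Speed limits (rad/s): [2.39, 2.39, 2.79, 3.14, 3.14, 3.14].

### API

Orientations are given as a unit quaternion [w, x, y, z].
In Python, from station import arm gives the robot as it stands. The module is installed in compiled form; this text tells all that it offers.
- The arm moves only by the tool servo_tool, never from a script. Its argument "commands" is one flat list of numbers, 7 for each row, row after row: the turn, a rotation vector about the tool's x, y, z in units of 10 degrees (1.0 is 10 degrees), then the shift along the tool's x, y, z in units of 30 mm (1.0 is 30 mm), then the opening, from 0 (shut) to 1 (fully open). In form: [ax, ay, az, dx, dy, dz, fingers, ax, ay, az, dx, dy, dz, fingers, ...]. A call has exactly 8 rows; each row shifts and turns the pose as measured when the row begins, along the tool's axes as they then stand; what a row does not reach is not made up. A row lasts 1/8 s, in which the tool goes at most 62.5 mm and 10.7 degrees, less where a joint would pass 70% of its speed; a pose out of reach is approached as far as the arm can. A call is refused whole if a number of a shift passes 1 or a number of a turn 1, either way. A call with a gripper value outside its range is refused whole. The fingers move at their own pace and stop on an object; "grip_force" is the grip in N (left out, the last holds). Time passes only in rows, so rows that do not move let the fingers close, or fill a call up. It gives the time, the measured TCP pose, the force and the opening at its end, in the units of the state.
- arm.get_obs(): the state, without advancing time (a new reading comes with each control period).
- arm.capture(name): name is "scene" or "side" or "wrist"; returns (picture, depth): 384x512x3 uint8, red, green, blue; 384x512 float32, m along the optical axis (not along the pixel's ray), 0 where there is no reading.
- arm.calibration(name): a dict with "mtx" (3x3 intrinsics, pixels), "k1" (the pictures are not rectified: a ray, as slopes to the right and down, at radius r is drawn at 1 + k1 r^2 times it, then the intrinsics apply), "R" (3x3) and "t" (3): a world point X has camera coordinates R X + t. Camera axes: x right, y down, z forward; pixel columns grow to the right and rows downward; lengths in m; the calibration is good to about 2 mm. A picture is of the moment at which its call begins: read the wrist's pose just before it. calibration takes no time and is no camera call; for the wrist camera it gives the pose at the moment of the call.
- arm.job_done(): hands the job in, once; it reports no verdict.
The state is a dict: "time": time; "qpos": joint angles; "dq": joint speeds; "tau": joint torques, N m; "position": TCP position; "orientation": TCP orientation; "ft_force": force on the tool from outside, world axes, zero at the start; "torque": the same for the moment, N m; "grip_width": opening from 0.0 (shut) to 1.0 (fully open).
Only numpy, scipy, OpenCV 4.12 (cv2) and the standard library are available. Lean on these libraries where they do the work, as an engineer would, in place of code of your own. Each camera call takes 0.05 s, during which the arm holds its last target. There are 200 camera calls.

## Working session

There is one attempt and no reset: what is moved stays moved. The work goes in short steps, Python scripts to look and compute and a tool call to move; the robot and the scene stay as the last step left them, time stands still between calls to the robot, and variables do not carry over. Pictures are saved under pics/ and viewed, on a budget of 10 in all, crops included, one or two more only if the job needs it, and the job is handed in when it is done.

Besides the shell and the picture viewer there is one more tool, called by a JSON object that holds its "api" and its "payload". servo_tool: Moves the arm, as the interface text tells. Its arguments: {"type":"object","properties":{"commands":{"type":"array","items":{"type":"number"}},"grip_force":{"type":"number"}},"required":["commands"]}

```bash
mkdir -p pics && cat > h.py <<'E'
import numpy as np, cv2
from station import arm
from scipy.spatial.transform import Rotation as Rn
def cap(n):
    c=arm.calibration(n); p,d=arm.capture(n); return p,d,c
def cloud(d,c):
    h,w=d.shape; K=np.array(c['mtx'],float)
    u,v=np.meshgrid(np.arange(w),np.arange(h))
    pts=np.stack([u,v],-1).reshape(-1,1,2).astype(np.float64)
    n=cv2.undistortPoints(pts,K,np.array([c['k1'],0,0,0],float)).reshape(h,w,2)
    X=np.concatenate([n*d[...,None],d[...,None]],-1)
    R=np.array(c['R']);t=np.array(c['t'])
    return (X-t)@R
def toolR():
    q=np.array(arm.get_obs()['orientation']);return Rn.from_quat(q[[1,2,3,0]])
def proj(P,c):
    x=np.asarray(P)@np.array(c['R']).T+c['t']; 
    r=cv2.projectPoints(np.asarray(P,float).reshape(-1,1,3),cv2.Rodrigues(np.array(c['R'],float))[0],np.array(c['t'],float),np.array(c['mtx'],float),np.array([c['k1'],0,0,0],float))[0]
    return r.reshape(-1,2)
def save(n,p): cv2.imwrite('pics/'+n,cv2.cvtColor(p,cv2.COLOR_RGB2BGR))
E
python3 - <<'E'
from h import *
for n in('scene','side','wrist'):
    p,d,c=cap(n); np.savez(n+'0.npz',p=p,d=d,**c)
    save(n+'0.png',p); print(n,-np.array(c['R']).T@c['t'],np.array(c['R'])[2],(d>0).mean())
print(arm.get_obs())
E
```

```text
scene [0.84201456 0.54607651 0.88099569] [-0.34226819 -0.53699788 -0.77102903] 0.9959513346354166
side [ 0.17325931 -0.71229234  1.06718076] [ 0.2806164   0.58436235 -0.76142963] 0.9960886637369791
wrist [0.20283992 0.56877165 0.37214531] [ 0.25890247 -0.13169484 -0.95688347] 0.9959513346354166
{'time': 0.15, 'qpos': array([ 1.01957953e+00,  1.31001460e-01,  1.48901960e+00, -3.41011417e-05,
        1.52302387e+00, -8.54338353e-02]), 'dq': array([-0.00049974, -0.00168619, -0.00125527,  0.00126858,  0.00154524,
        0.00059579]), 'tau': array([ 6.24654622e-04, -5.70055175e+01, -5.01165104e+01, -2.28881945e-04,
        9.45140695e-03,  1.42560907e-05]), 'position': array([0.26925802, 0.53571178, 0.23048243]), 'orientation': array([ 3.42167578e-04,  8.51210976e-01,  5.24823157e-01, -6.40692453e-04]), 'ft_force': array([ 0.45562514,  0.25568088, -0.72290775]), 'torque': array([0.04899054, 0.01505852, 0.00597756]), 'grip_width': 1.0027121777723655}
```

View pics/scene0.png

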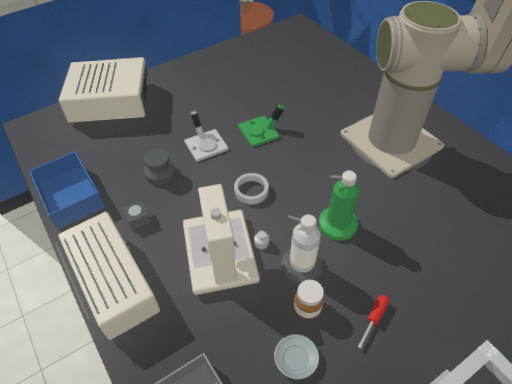

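View pics/side0.png

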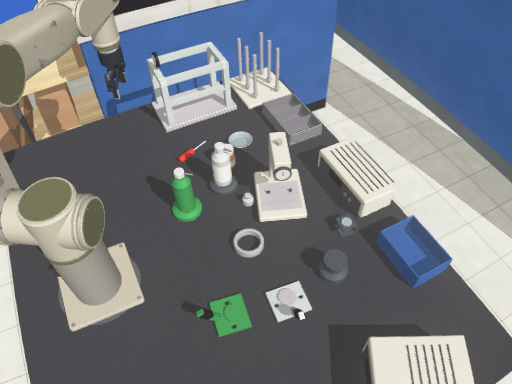

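The scene view has two canisters: bare metal with a white band at (305,250), and a green one at (342,205). The metal one is meant. It also has two plates: aluminium with a steel disc at (207,145), and a green one at (259,130). The aluminium one is meant. The gauge is at (220,250), and its side-view position is (280,190).

```bash
python3 - <<'E'
from h import *
S={n:np.load(n+'0.npz') for n in('scene','side')}
C={n:cloud(s['d'],s) for n,s in S.items()}
def at(n,u,v): return C[n][v,u].round(3)
print('canister',at('scene',307,222),at('side',219,147),'green',at('scene',349,178))
print('plate',at('scene',207,145),at('side',290,297),'gauge',at('scene',200,262),at('side',265,207))
for n,(u,v) in dict(cutter=(157,160),weight=(262,240),jar=(310,295),tape=(240,187),dish=(297,357),loupe=(136,212)).items(): print(n,at('scene',u,v))
P=np.concatenate([C[n].reshape(-1,3) for n in C]);col=np.concatenate([S[n]['p'].reshape(-1,3) for n in C]);src=np.repeat([0,1],384*512)
def near(c,r,z0,z1): return (np.hypot(P[:,0]-c[0],P[:,1]-c[1])<r)&(P[:,2]>z0)&(P[:,2]<z1)
c0=C['scene'][222,307]
for s in(0,1):
    m=near(c0,.05,.180,.192)&(src==s); q=P[m]; print('cap',s,m.sum(),q.mean(0).round(4),q.min(0).round(3),q.max(0).round(3))
c1=C['scene'][145,207]
for s in (0,1,2):
    m=near(c1,.1,.006,.0135)&((src==s)|(s==2)); r=cv2.minAreaRect(P[m][:,:2].astype(np.float32)); print('plate',s,m.sum(),r)
    m=near(c1,.1,.0137,.02)&((src==s)|(s==2)); r=cv2.minEnclosingCircle(P[m][:,:2].astype(np.float32)); print('disc',s,m.sum(),np.median(P[m],0),r)
    m=near(c1,.14,.03,.1)&((src==s)|(s==2));q=P[m]; print('bar',s,m.sum(),q.mean(0).round(3),q.min(0).round(3),q.max(0).round(3))
c2=C['scene'][262,200]
for s in (0,1,2):
    m=near(c2,.17,.026,.034)&((src==s)|(s==2))&(col.min(1)>120); r=cv2.minAreaRect(P[m][:,:2].astype(np.float32)); print('base',s,m.sum(),r)
    m=near(c2,.2,.192,.215)&((src==s)|(s==2)); r=cv2.minAreaRect(P[m][:,:2].astype(np.float32)); print('headtop',s,m.sum(),r)
big=np.hstack([cv2.resize(S['scene']['p'][95:175,160:300],None,fx=2.8,fy=2.8),cv2.resize(S['scene']['p'][180:300,240:378],None,fx=2.8,fy=2.8)[:224]])
b=cv2.resize(S['scene']['p'][175:300,170:340],None,fx=4,fy=4); a=cv2.resize(S['side']['p'][265:345,185:325],None,fx=4,fy=4)
w=max(a.shape[1],b.shape[1])
pad=lambda i:cv2.copyMakeBorder(i,0,0,0,w-i.shape[1],cv2.BORDER_CONSTANT)
o=np.vstack([pad(a),pad(b)]); save('crop1.png',cv2.resize(o,None,fx=.72,fy=.72))
E
```

```text
canister [0.485 0.19  0.188] [0.475 0.175 0.186] green [0.337 0.148 0.186]
plate [ 0.466 -0.274  0.016] [ 0.47  -0.285  0.016] gauge [0.675 0.062 0.033] [0.548 0.013 0.033]
cutter [ 0.626 -0.249  0.069]
weight [0.522 0.088 0.026]
jar [0.535 0.28  0.077]
tape [ 0.465 -0.1   -0.002]
dish [0.615 0.349 0.006]
loupe [ 0.739 -0.145  0.04 ]
cap 0 204 [0.4832 0.1847 0.1863] [0.465 0.153 0.18 ] [0.504 0.202 0.191]
cap 1 71 [0.4798 0.1802 0.1853] [0.463 0.152 0.18 ] [0.501 0.198 0.19 ]
plate 0 551 ((0.48136356472969055, -0.2873123586177826), (0.09317706525325775, 0.13599002361297607), 83.68982696533203)
disc 0 183 [ 0.46491369 -0.27666766  0.01618379] ((0.4602186977863312, -0.2868296504020691), 0.05712861940264702)
bar 0 202 [ 0.51  -0.312  0.058] [ 0.45  -0.368  0.03 ] [ 0.606 -0.236  0.08 ]
plate 1 772 ((0.4664522707462311, -0.26278799772262573), (0.14245474338531494, 0.13255782425403595), 84.87046813964844)
disc 1 233 [ 0.46163833 -0.2798177   0.01599636] ((0.4675619900226593, -0.2901611030101776), 0.056232210248708725)
bar 1 242 [ 0.532 -0.307  0.061] [ 0.447 -0.372  0.03 ] [ 0.606 -0.242 
[... 338 characters left out ...]
6496986150741577, 0.08092480897903442), (0.3133457899093628, 0.21247747540473938), 42.96919250488281)
headtop 0 1322 ((0.6284384727478027, 0.07630275189876556), (0.1361495703458786, 0.04805276170372963), 68.92631530761719)
base 1 1780 ((0.6332902908325195, 0.06630411744117737), (0.2705773413181305, 0.2017946094274521), 48.283470153808594)
headtop 1 558 ((0.6271792650222778, 0.07030640542507172), (0.14858391880989075, 0.05059455335140228), 68.5480728149414)
base 2 4508 ((0.649145245552063, 0.07950067520141602), (0.31447291374206543, 0.21355926990509033), 43.407432556152344)
headtop 2 1880 ((0.627178966999054, 0.07030636817216873), (0.14858433604240417, 0.05059526488184929), 68.54988098144531)
```

View pics/crop1.png

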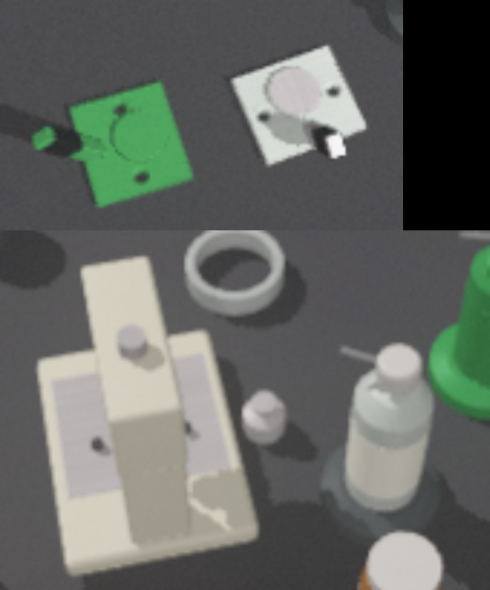

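```bash
cat >> h.py <<'E'
def delta(pos,tz=None,tx=None):
    "tool-frame shift (units 30mm) and turn (units 10deg) to reach TCP pos with axes"
    o=arm.get_obs();R=toolR();d=R.inv().apply(np.array(pos)-o['position'])/.03
    print('t',round(o['time'],2),'pos',o['position'].round(4),'F',o['ft_force'].round(1),'g',round(o['grip_width'],3)); print('shift units',d.round(2))
    if tz is not None:
        tz=np.array(tz)/np.linalg.norm(tz);tx=np.array(tx)-np.dot(tx,tz)*tz;tx/=np.linalg.norm(tx)
        if tx@R.apply([1,0,0])<0: print('other x sign closer')
        T=Rn.from_matrix(np.stack([tx,np.cross(tz,tx),tz],1)); print('turn units',np.degrees((R.inv()*T).as_rotvec()).round(1)/10)
E
python3 - <<'E'
from h import *
S={n:np.load(n+'0.npz') for n in('scene','side')}
P=np.concatenate([cloud(s['d'],s).reshape(-1,3) for s in S.values()]);col=np.concatenate([s['p'].reshape(-1,3) for s in S.values()]).astype(int)
dc=np.array([.4634,-.2785])
g=col[:,1]-np.maximum(col[:,0],col[:,2])
r=np.hypot(*(P[:,:2]-dc).T)
for z in(.025,.035,.045,.055,.065,.075):
    q=P[(r<.1)&(abs(P[:,2]-z)<.005)&(g<15)];print('bar',z,len(q),q.mean(0).round(3) if len(q) else '')
m=(r<.08)&(P[:,2]>.007)&(P[:,2]<.018)&(g<15)&(col.min(1)>100)
print('plate',m.sum(),cv2.minAreaRect(P[m][:,:2].astype(np.float32)))
m=(np.hypot(P[:,0]-.484,P[:,1]-.186)<.03)&(abs(P[:,2]-.1865)<.004)&(col.min(1)>130);print('cap',m.sum(),np.median(P[m],0),cv2.minEnclosingCircle(P[m][:,:2].astype(np.float32)))
m=(P[:,2]>.12)&(P[:,1]>.3)&(P[:,0]>.3)&(P[:,0]<1.2)&(P[:,1]<1.2);q=P[m];print('rack',q.min(0),q.max(0),np.percentile(q,[2,98],axis=0))
delta([.483,.186,.215])
E
```

```text
bar 0.025 48 [ 0.46  -0.312  0.024]
bar 0.035 31 [ 0.458 -0.331  0.034]
bar 0.045 43 [ 0.458 -0.335  0.045]
bar 0.055 46 [ 0.457 -0.342  0.055]
bar 0.065 63 [ 0.455 -0.356  0.066]
bar 0.075 55 [ 0.456 -0.356  0.074]
plate 1639 ((0.4626115560531616, -0.2883632779121399), (0.09985769540071487, 0.1019979864358902), 84.51957702636719)
cap 217 [0.48032821 0.18582412 0.18724673] ((0.4848024249076843, 0.1802164912223816), 0.02284655161201954)
rack [0.30008291 0.46079263 0.12000101] [1.12069102 1.19976326 0.88099569] [[0.30796371 0.5185256  0.1224734 ]
 [0.93560694 1.18258922 0.88099569]]
t 0.15 pos [0.2693 0.5357 0.2305] F [ 0.5  0.3 -0.7] g 1.003
shift units [-7.21 11.6   0.53]
```

{"api": "servo_tool", "payload": {"commands": [0, 0, 0, -1, 1, 0, 0, 0, 0, 0, -1, 1, 0, 0, 0, 0, 0, -1, 1, 0, 0, 0, 0, 0, -1, 1, 0, 0, 0, 0, 0, -1, 1, 0, 0, 0, 0, 0, -1, 1, 0, 0, 0, 0, 0, -1, 1, 0, 0, 0, 0, 0, 0, 1, 0, 0]}}

```text
time: 1.15
position: [0.3899, 0.2317, 0.2279]
orientation: [0.001, 0.85, 0.527, -0.002]
ft_force: [0.4, 0.6, 0.5]
grip_width: 0.002
```

```bash
python3 -c "
from h import *
delta([.482,.185,.215])"
```

```text
t 1.15 pos [0.3899 0.2317 0.2279] F [0.4 0.6 0.5] g 0.002
shift units [-0.03  3.44  0.43]
```

{"api": "servo_tool", "payload": {"commands": [0, 0, 0, 0, 1, 0, 0, 0, 0, 0, 0, 1, 0, 0, 0, 0, 0, 0, 1, 0, 0, 0, 0, 0, 0, 0.4, 0, 0, 0, 0, 0, 0, 0, 0, 0, 0, 0, 0, 0, 0, 0, 0, 0, 0, 0, 0, 0, 0, 0, 0, 0, 0, 0, 0, 0, 0]}}

```text
time: 2.15
position: [0.4821, 0.1842, 0.2266]
orientation: [0.0, 0.85, 0.526, -0.004]
ft_force: [0.6, -0.0, -1.0]
grip_width: -0.007
```

```bash
python3 - <<'E'
from h import *
delta([.482,.185,.195])
p,d,c=cap('wrist');save('w1.png',p)
X=cloud(d,c);m=(abs(X[...,2]-.186)<.004)&(np.hypot(X[...,0]-.482,X[...,1]-.185)<.03)&(p.min(2)>130)
q=X[m];print(m.sum(),q.mean(0),cv2.minEnclosingCircle(q[:,:2].astype(np.float32)),proj([[.482,.185,.186]],c),np.argwhere(m).mean(0))
E
```

```text
t 2.15 pos [0.4821 0.1842 0.2266] F [ 0.6 -0.  -1. ] g -0.007
shift units [ 0.03 -0.01  1.05]
1950 [0.47714548 0.18646067 0.18477624] ((0.47818130254745483, 0.1860598921775818), 0.015563812106847763) [[254.9658172  223.25676346]] [214.27897436 253.49384615]
```

View pics/w1.png

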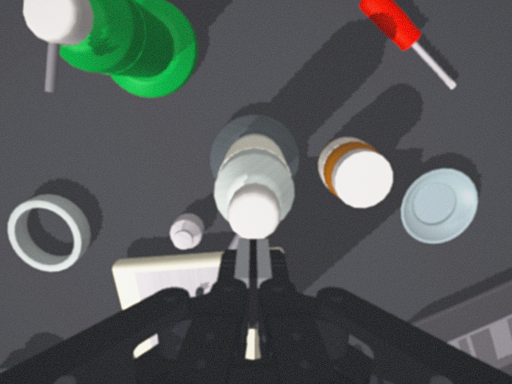

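The wrist view shows the metal canister's white cap at (254,213), right at the closed fingertips. The green one is at top left, so this is the right canister. Next I press the cap.

{"api": "servo_tool", "payload": {"commands": [0, 0, 0, 0, -0.1, 0.8, 0, 0, 0, 0, 0, 0, 0.4, 0, 0, 0, 0, 0, 0, 0.2, 0, 0, 0, 0, 0, 0, 0.1, 0, 0, 0, 0, 0, 0, 0.1, 0, 0, 0, 0, 0, 0, 0.1, 0, 0, 0, 0, 0, 0, 0, 0, 0, 0, 0, 0, 0, 0, 0]}}

```text
time: 3.2
position: [0.4802, 0.1862, 0.1814]
orientation: [0.001, 0.85, 0.526, -0.001]
ft_force: [-3.9, -1.0, 6.5]
grip_width: 0.006
```

{"api": "servo_tool", "payload": {"commands": [0, 0, 0, 0, 0, 0.1, 0, 0, 0, 0, 0, 0, 0.1, 0, 0, 0, 0, 0, 0, 0, 0, 0, 0, 0, 0, 0, 0, 0, 0, 0, 0, 0, 0, 0, 0, 0, 0, 0, 0, 0, 0, 0, 0, 0, 0, 0, 0, 0, 0, 0, 0, 0, 0, 0, 0, 0]}}

```text
time: 4.2
position: [0.4817, 0.1866, 0.1845]
orientation: [0.001, 0.85, 0.526, 0.001]
ft_force: [-1.7, -0.7, 3.3]
grip_width: -0.001
```

{"api": "servo_tool", "payload": {"commands": [0, 0, 0, 0, 0, 0.2, 0, 0, 0, 0, 0, 0, 0.2, 0, 0, 0, 0, 0, 0, 0.2, 0, 0, 0, 0, 0, 0, 0.2, 0, 0, 0, 0, 0, 0, 0.2, 0, 0, 0, 0, 0, 0, 0.2, 0, 0, 0, 0, 0, 0, 0.2, 0, 0, 0, 0, 0, 0, 0.2, 0]}}

```text
time: 5.2
position: [0.4842, 0.1872, 0.1785]
orientation: [0.005, 0.85, 0.527, 0.008]
ft_force: [-28.0, -8.2, 48.4]
grip_width: -0.003
```

{"api": "servo_tool", "payload": {"commands": [0, 0, 0, 0, 0, -1, 0, 0, 0, 0, 0, 0, -1, 0, 0, 0, 0, 0, 0, -1, 0, 0, 0, 0, 0, 0, -0.2, 0, 0, 0, -1, -1, 0, 0, 0, 0, 0, -1, -1, 0, 0, 0, 0, 0, -1, -1, 0, 0, 0, 0, 0, -1, -1, 0, 0, 0]}}

```text
time: 6.2
position: [0.4592, 0.0704, 0.2713]
orientation: [0.007, 0.609, 0.793, 0.006]
ft_force: [-0.4, 0.2, 0.7]
grip_width: -0.003
```

```bash
python3 - <<'E'
from h import *
delta([.45,-.407,.2],[.055,.571,-.819],[.995,-.095,0])
print(arm.get_obs()['qpos'].round(2))
X,p=None,None
p,d,c=cap('scene');X=cloud(d,c);m=(abs(X[...,2]-.185)<.008)&(np.hypot(X[...,0]-.482,X[...,1]-.185)<.02)
print('cap z',np.median(X[m],0))
E
```

```text
t 6.2 pos [0.4592 0.0704 0.2713] F [-0.4  0.2  0.7] g -0.003
shift units [-15.29  -4.46   2.35]
other x sign closer
turn units [ 2.41  3.28 10.69]
[ 0.04 -0.28  1.8   0.    1.6  -1.79]
cap z [0.48213632 0.18736578 0.18714693]
```

{"api": "servo_tool", "payload": {"commands": [0, 0, 1, -0.9, -0.2, 0, 1, 0, 0, 1, -0.95, -0.1, 0, 1, 0, 0, 1, -0.95, 0.1, 0, 1, 0, 0, 1, -0.9, 0.25, 0, 1, 0, 0, 1, -0.85, 0.4, 0, 1, 0, 0, 1, -0.8, 0.6, 0, 1, 0, 0, 1, -0.7, 0.7, 0, 1, 0, 0, 1, -0.6, 0.8, 0, 1]}}

```text
time: 7.25
position: [0.4566, -0.1688, 0.2581]
orientation: [-0.001, 0.98, 0.199, 0.003]
ft_force: [-0.4, -0.0, -0.0]
grip_width: 1.0
```

```bash
python3 - <<'E'
from h import *
delta([.45,-.407,.2],[.055,.571,-.819],[.995,-.095,0])
E
```

```text
t 7.25 pos [ 0.4566 -0.1688  0.2581] F [-0.4 -0.  -0. ] g 1.0
shift units [-3.3   7.23  1.92]
turn units [3.42 0.84 2.76]
```

{"api": "servo_tool", "payload": {"commands": [0, 0, 1, -0.4, 0.9, 0, 1, 0, 0, 1, -0.2, 1, 0, 1, 0, 0, 0.9, -0.1, 1, 0, 1, 0, 0, 0, 0.1, 1, 0, 1, 0, 0, 0, 0.1, 1, 0, 1, 0, 0, 0, 0.1, 1, 0, 1, 0, 0, 0, 0.1, 1, 0, 1, 0, 0, 0, 0, 0.5, 0, 1]}}

```text
time: 8.25
position: [0.4461, -0.4004, 0.2421]
orientation: [-0.006, 0.998, -0.067, -0.003]
ft_force: [-0.7, 0.4, 0.1]
grip_width: 0.999
```

```bash
python3 - <<'E'
from h import *
delta([.45,-.407,.2],[.055,.571,-.819],[.995,-.095,0])
p,d,c=cap('wrist');save('w2.png',p); np.savez('w2.npz',p=p,d=d,**c)
E
```

```text
t 8.25 pos [ 0.4461 -0.4004  0.2421] F [-0.7  0.4  0.1] g 0.999
shift units [0.17 0.22 1.4 ]
turn units [ 3.44 -0.02 -0.23]
```

View pics/w2.png

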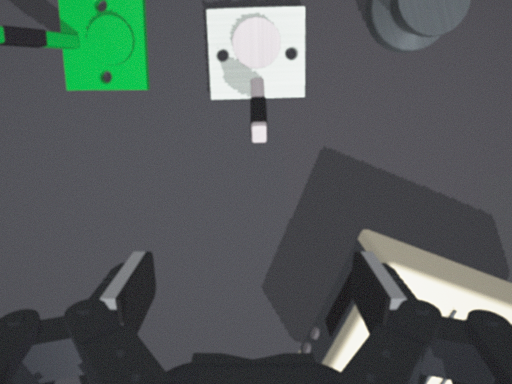

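The wrist view shows the aluminium plate with holes at (222,55) and (291,53), the disc at (256,42) and the grip sleeve at about (259,108). The green plate is at (100,45). A cream box is at the lower right.

```bash
cat >> h.py <<'E'
def ray(uv,c,z):
    n=cv2.undistortPoints(np.array(uv,float).reshape(-1,1,2),np.array(c['mtx'],float),np.array([c['k1'],0,0,0],float)).reshape(-1,2)
    R=np.array(c['R']);o=-R.T@c['t'];v=np.c_[n,np.ones(len(n))]@R
    return o+v*((z-o[2])/v[:,2])[:,None]
E
python3 - <<'E'
from h import *
w=np.load('w2.npz');p=w['p']
g=cv2.cvtColor(p,cv2.COLOR_RGB2GRAY)
uv=[]
for (u,v) in((222,55),(291,53)):
    s=g[v-10:v+11,u-10:u+11]; t=(s<100).astype(np.uint8)
    n,l,st,ce=cv2.connectedComponentsWithStats(t); k=l[10,10]; uv.append(ce[k]+[u-10,v-10]); print(st[k],uv[-1])
H=ray(uv,w,.010);print(H)
# image right = ? hole at right has +x world => -y plate
yp=H[0]-H[1];print('sep',np.linalg.norm(yp));yp/=np.linalg.norm(yp);xp=np.array([yp[1],-yp[0],0])
o=H.mean(0);print('yaw',np.degrees(np.arctan2(xp[1],xp[0])),'o',o[:2],'grip',o[:2]-.0627*xp[:2])
C=cloud(w['d'],w)
print('disc cloud',[C[v,u].round(3) for u,v in((256,42),(215,90),(300,20))])
m=(p.max(2)<60);sub=np.zeros_like(m);sub[85:130,240:275]=1;q=C[m&sub];q=q[q[:,2]>.02];print('sleeve',len(q),q.mean(0))
q=C[(C[...,2]>.03)&(C[...,2]<.15)&(np.arange(512)[None]>320)&(np.arange(384)[:,None]>225)];print('box',q.min(0),np.percentile(q,[3,97],axis=0))
S=np.load('scene0.npz');X=cloud(S['d'],S).reshape(-1,3);q=X[(X[:,0]>.3)&(X[:,0]<.9)&(X[:,1]<-.36)&(X[:,1]>-.75)&(X[:,2]>.02)&(X[:,2]<.2)];print('box scene',len(q),np.percentile(q,[1,99],axis=0));qq=q[q[:,2]>.03];print(cv2.minAreaRect(qq[qq[:,0]>.5][:,:2].astype(np.float32)))
E
```

```text
[ 6  6 10 10 80] [222.325   55.2375]
[ 5  6 10 10 78] [290.66666667  53.24358974]
[[ 0.42758773 -0.28489392  0.01      ]
 [ 0.4983451  -0.29247353  0.01      ]]
sep 0.07116218629867974
yaw 83.88572601417776 o [ 0.46296642 -0.28868372] grip [ 0.45628813 -0.35102705]
disc cloud [array([ 0.464, -0.277,  0.014]), array([ 0.414, -0.319,  0.009]), array([ 0.512, -0.261,  0.008])]
sleeve 346 [ 0.45723368 -0.34258574  0.05944321]
box [ 0.49168459 -0.66009987  0.03000641] [[ 0.50082198 -0.61368881  0.03362973]
 [ 0.69840294 -0.4990186   0.09982086]]
box scene 5268 [[ 0.48514536 -0.73872508  0.02136857]
 [ 0.88913524 -0.41066479  0.1044943 ]]
((0.6798025965690613, -0.5370378494262695), (0.4442369341850281, 0.24602220952510834), 58.333831787109375)
```

{"api": "servo_tool", "payload": {"commands": [1, 0, 0, 0, 0, 0, 1, 1, 0, 0, 0, 0, 0, 1, 1, 0, 0, 0, 0, 0, 1, 0.5, 0, -0.1, 0, 0, 0, 1, 0, 0, 0, 0, 0, 0, 1, 0, 0, 0, 0, 0, 0, 1, 0, 0, 0, 0, 0, 0, 1, 0, 0, 0, 0, 0, 0, 1]}}

```text
time: 9.3
position: [0.4484, -0.3948, 0.2416]
orientation: [-0.313, 0.948, -0.055, 0.019]
ft_force: [1.3, -0.7, -0.1]
grip_width: 1.0
```

```bash
python3 - <<'E'
from h import *
delta([.4526,-.3852,.1],[.061,.570,-.819],[.994,-.106,0])
E
```

```text
t 9.3 pos [ 0.4484 -0.3948  0.2416] F [ 1.3 -0.7 -0.1] g 1.0
shift units [0.1  2.54 3.99]
turn units [-0.16 -0.03 -0.04]
```

{"api": "servo_tool", "payload": {"commands": [-0.2, 0, 0, 0, 0.7, 1, 1, 0, 0, 0, 0, 0.7, 1, 1, 0, 0, 0, 0, 0.6, 1, 1, 0, 0, 0, 0, 0.5, 0.8, 1, 0, 0, 0, 0.1, 0.2, 0.3, 1, 0, 0, 0, 0, 0, 0, 1, 0, 0, 0, 0, 0, 0, 1, 0, 0, 0, 0, 0, 0, 1]}}

```text
time: 10.3
position: [0.4566, -0.3927, 0.0998]
orientation: [-0.288, 0.956, -0.051, 0.021]
ft_force: [-0.0, 0.5, -0.4]
grip_width: 1.0
```

```bash
python3 - <<'E'
from h import *
delta([.4575,-.3396,.0346],[.061,.570,-.819],[.994,-.106,0])
E
```

```text
t 10.3 pos [ 0.4566 -0.3927  0.0998] F [-0.   0.5 -0.4] g 1.0
shift units [-0.19 -0.27  2.78]
turn units [ 0.14 -0.07  0.01]
```

{"api": "servo_tool", "payload": {"commands": [0.1, 0, 0, -0.2, -0.2, 0.6, 1, 0, 0, 0, 0, 0, 0.8, 1, 0, 0, 0, 0, 0, 0.8, 1, 0, 0, 0, 0, 0, 0.5, 1, 0, 0, 0, 0, 0, 0, 1, 0, 0, 0, 0, 0, 0, 1, 0, 0, 0, 0, 0, 0, 1, 0, 0, 0, 0, 0, 0, 1]}}

```text
time: 11.3
position: [0.4599, -0.347, 0.0422]
orientation: [-0.291, 0.955, -0.051, 0.026]
ft_force: [1.0, 0.3, 0.3]
grip_width: 1.0
```

```bash
python3 - <<'E'
from h import *
delta([.4575,-.3396,.0346],[.061,.570,-.819],[.994,-.106,0])
E
```

```text
t 11.3 pos [ 0.4599 -0.347   0.0422] F [1.  0.3 0.3] g 1.0
shift units [-0.11 -0.05  0.34]
turn units [ 0.1  -0.11  0.04]
```

{"api": "servo_tool", "payload": {"commands": [0.1, -0.1, 0, -0.1, 0, 0.3, 1, 0, 0, 0, 0, 0, 0, 1, 0, 0, 0, 0, 0, 0, 0, 0, 0, 0, 0, 0, 0, 0, 0, 0, 0, 0, 0, 0, 0, 0, 0, 0, 0, 0, 0, 0, 0, 0, 0, 0, 0, 0, 0, 0, 0, 0, 0, 0, 0, 0], "grip_force": 80}}

```text
time: 12.3
position: [0.4576, -0.3417, 0.0345]
orientation: [-0.301, 0.952, -0.048, 0.018]
ft_force: [0.9, 0.1, -0.8]
grip_width: 0.154
```

```bash
python3 - <<'E'
from h import *
o=arm.get_obs()
np.savez('grasp.npz',pos=o['position'],q=o['orientation'])
delta([.4575,-.3396,.2],[.061,.570,-.819],[.994,-.106,0])
E
```

```text
t 12.3 pos [ 0.4576 -0.3417  0.0345] F [ 0.9  0.1 -0.8] g 0.154
shift units [ 0.02 -3.22 -4.48]
turn units [-0.01 -0.01  0.04]
```

{"api": "servo_tool", "payload": {"commands": [0, 0, 0, 0, -0.6, -0.8, 0, 0, 0, 0, 0, -0.7, -1, 0, 0, 0, 0, 0, -0.7, -1, 0, 0, 0, 0, 0, -0.7, -1, 0, 0, 0, 0, 0, -0.6, -0.8, 0, 0, 0, 0, 0, 0, 0, 0, 0, 0, 0, 0, 0, 0, 0, 0, 0, 0, 0, 0, 0, 0]}}

```text
time: 13.3
position: [0.4549, -0.3384, 0.2024]
orientation: [-0.302, 0.952, -0.049, 0.015]
ft_force: [0.2, 1.2, -3.0]
grip_width: 0.148
```

```bash
python3 - <<'E'
from h import *
for n in('scene','side'):
    s=np.load(n+'0.npz');X=cloud(s['d'],s);p=s['p'].astype(int)
    th=np.radians(68.6);a=np.array([np.cos(th),np.sin(th)]);b=np.array([-a[1],a[0]])
    o=np.array([.6195,.052]);L=(X[...,:2]-o)@np.stack([a,b],1);z=X[...,2]
    m=(abs(z-.031)<.0035)&(abs(L[...,0])<.125)&(abs(L[...,1])<.09)
    r=cv2.minAreaRect(X[...,:2][m].astype(np.float32));print(n,m.sum(),np.median(z[m]),r,'pct',np.percentile(L[m],[.5,1,2,98,99,99.5],axis=0).round(4).tolist())
    # edge slope fits: y extents vs x, x extents vs y
    def edge(i,k,hi):
        e=[];
        for t in np.arange(-.06,.061,.012) if i==1 else np.arange(-.08,.081,.012):
            q=L[m][abs(L[m][:,1-i if False else (0 if i==1 else 1)]-t)<.006] if True else 0
            if len(q)>8: e.append((t,(np.max if hi else np.min)(q[:,i])))
        return np.array(e)
    for nm,i,hi in(('front',0,0),('back',0,1),('right',1,0),('left',1,1)):
        e=[]
        j=1-i
        for t in np.arange(-.09,.091,.01):
            q=L[m][abs(L[m][:,j]-t)<.005]
            if len(q)>5: e.append((t,(np.max if hi else np.min)(q[:,i])))
        e=np.array(e);k=abs(e[:,1]-np.median(e[:,1]))<.008;f=np.polyfit(*e[k].T,1);print(nm,k.sum(),'off',f[1].round(4),'slope deg',np.degrees(f[0]).round(2))
    m=(z>.035)&(z<.046)&(abs(L[...,0])<.025)&(abs(abs(L[...,1])-.036)<.02)
    for sg in(1,-1):
        k=m&(L[...,1]*sg>0);print('peg',sg,k.sum(),L[k].mean(0).round(4),z[k].max() if k.any() else '', np.argwhere(k).mean(0))
    save(n+'_g.png',cv2.resize(s['p'][180:295,180:260] if n=='scene' else s['p'][130:225,245:315],None,fx=6,fy=6,interpolation=cv2.INTER_CUBIC)[:600])
a=cv2.imread('pics/scene_g.png');b=cv2.imread('pics/side_g.png');h=max(len(a),len(b))
f=lambda i:cv2.copyMakeBorder(i,0,h-len(i),0,0,0)
o=np.hstack([f(a),f(b)]);k=min(1,800/o.shape[1],600/h);print(o.shape,k);cv2.imwrite('pics/gg.png',cv2.resize(o,None,fx=k,fy=k))
delta([.5,-.2,.2])
E
```

```text
scene 2749 0.031762851243958876 ((0.6184774041175842, 0.05098936706781387), (0.20018084347248077, 0.1468542367219925), 69.07910919189453) pct [[-0.0981, -0.0721], [-0.0964, -0.0715], [-0.0934, -0.0707], [0.0959, 0.0714], [0.097, 0.0725], [0.0977, 0.073]]
front 10 off -0.0992 slope deg -0.17
back 15 off 0.0978 slope deg -0.65
right 19 off -0.0722 slope deg 0.35
left 19 off 0.0731 slope deg 0.46
peg 1 12 [0.0017 0.0416] 0.04158314368438348 [243.33333333 236.25      ]
peg -1 23 [-0.0004 -0.0365] 0.044266995153467034 [248.52173913 202.73913043]
side 1617 0.030384492269788135 ((0.6179845333099365, 0.04748394340276718), (0.1993095427751541, 0.147360697388649), 68.10450744628906) pct [[-0.1021, -0.0726], [-0.1011, -0.0714], [-0.0996, -0.0696], [0.0853, 0.0702], [0.0897, 0.0714], [0.0922, 0.072]]
front 15 off -0.1017 slope deg -0.92
back 9 off 0.0924 slope deg -0.6
right 19 off -0.0717 slope deg -1.72
left 19 off 0.0717 slope deg -0.23
peg 1 8 [-0.0014  0.0393] 0.044972795296918465 [190.5   267.125]
peg -1 9 [-0.0032 -0.0398] 0.04439100723519604 [189.         291.55555556]
(600, 900, 3) 0.8888888888888888
t 13.3 pos [ 0.4549 -0.3384  0.2024] F [ 0.2  1.2 -3. ] g 0.148
shift units [ 1.02 -3.83  2.8 ]
```

View pics/gg.png

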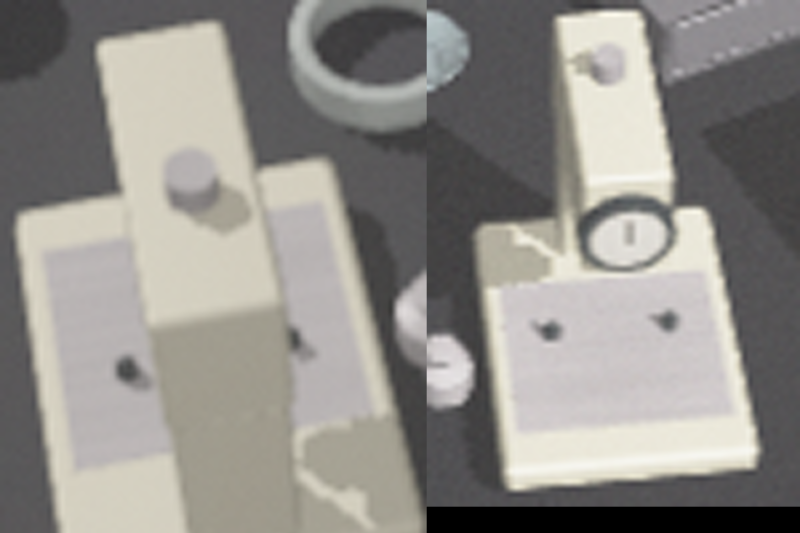

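The crop shows the pegs as dark stubs. In the scene view they are at about (203.8,249.6) and (234.9,243.8), and in the side view at about (268.1,191.9) and (290,190). The dial faces the side camera, so the front points to -y.

```bash
python3 - <<'E'
from h import *
uv={'scene':[(234.9,243.8),(203.8,249.6)],'side':[(268.1,191.9),(290,190)]}
S={n:np.load(n+'0.npz') for n in uv}
for n in uv:
    g=cv2.cvtColor(S[n]['p'],cv2.COLOR_RGB2GRAY)
    H=ray(uv[n],S[n],.037); y=H[0]-H[1]; print(n,H.round(4).tolist(),'mid',H.mean(0).round(4),np.linalg.norm(y).round(4),'yaw',np.degrees(np.arctan2(-y[0],y[1])).round(2))
# grasp relation
G=np.load('grasp.npz');T=Rn.from_quat(G['q'][[1,2,3,0]]);
Rp=Rn.from_euler('z',83.9,degrees=True);o=np.array([.463,-.2887,0])
tp=Rp.inv().apply(G['pos']-o);Rt=Rp.inv()*T
np.savez('rel.npz',tp=tp,q=Rt.as_quat());print('tcp in plate',tp,Rt.as_matrix().round(3).tolist())
open('h.py','a').write('''
def plate():
    r=np.load('rel.npz');o=arm.get_obs();Rp=toolR()*Rn.from_quat(r['q']).inv();return o['position']-Rp.apply(r['tp']),Rp
GP=np.array([.6185,.050,0]);GY=68.8
def goto(x,y,z):
    "plate origin at gauge coords"
    r=np.load('rel.npz');Rg=Rn.from_euler('z',GY,degrees=True);Rt=(Rg*Rn.from_quat(r['q'])).as_matrix()
    P=GP+Rg.apply(np.array([x,y,z])+r['tp']);delta(P,Rt[:,2],Rt[:,0])
    p,Rp=plate();print('plate in gauge mm',(Rg.inv().apply(p-GP)*1000).round(1),'rot deg',np.degrees((Rg.inv()*Rp).as_rotvec()).round(2),'target',P.round(3))
''')
E
python3 -c "
from h import *
goto(-.16,0,.09)"
```

```text
scene [[0.5843, 0.0675, 0.037], [0.6522, 0.0408, 0.037]] mid [0.6183 0.0541 0.037 ] 0.073 yaw 68.57
side [[0.5833, 0.06, 0.037], [0.6497, 0.0345, 0.037]] mid [0.6165 0.0472 0.037 ] 0.0711 yaw 68.97
tcp in plate [-0.05327223 -0.00023556  0.03451745] [[0.005, -0.819, 0.574], [-1.0, -0.007, -0.002], [0.005, -0.574, -0.819]]
t 13.3 pos [ 0.4549 -0.3384  0.2024] F [ 0.2  1.2 -3. ] g 0.148
shift units [ 2.23 -3.88  5.91]
turn units [-0.02  0.9   1.21]
plate in gauge mm [-369.8   26.4  168. ] rot deg [ 0.42 -0.12 15.06] target [ 0.542 -0.149  0.125]
```

{"api": "servo_tool", "payload": {"commands": [0, 0.45, 0.6, 0.2, -0.4, 0.6, 0, 0, 0.45, 0.6, 0.2, -0.4, 0.6, 0, 0, 0, 0, 0.2, -0.6, 0.8, 0, 0, 0, 0, 0.2, -0.6, 0.8, 0, 0, 0, 0, 0.2, -0.6, 0.8, 0, 0, 0, 0, 0.2, -0.4, 0.6, 0, 0, 0, 0, 0, 0, 0, 0, 0, 0, 0, 0, 0, 0, 0]}}

```text
time: 14.3
position: [0.5319, -0.2039, 0.1382]
orientation: [-0.302, 0.935, -0.179, 0.052]
ft_force: [-0.9, 0.1, -1.8]
grip_width: 0.155
```

```bash
sed -i 's/GP=np.array(\[.6185,.050,0\])/GP=np.array([.6178,.0503,0])/' h.py && python3 -c "
from h import *
goto(-.15,0,.062)"
```

```text
t 14.3 pos [ 0.5319 -0.2039  0.1382] F [-0.9  0.1 -1.8] g 0.155
shift units [-0.38 -0.94  2.39]
turn units [-0.06  0.05 -0.1 ]
plate in gauge mm [-214.4  -11.5  104.2] rot deg [ 0.99 -0.59 -0.56] target [ 0.545 -0.139  0.097]
```

{"api": "servo_tool", "payload": {"commands": [0, 0, -0.1, -0.2, -0.3, 0.8, 0, 0, 0, 0, -0.2, -0.3, 0.8, 0, 0, 0, 0, 0, -0.3, 0.7, 0, 0, 0, 0, 0, 0, 0.1, 0, 0, 0, 0, 0, 0, 0, 0, 0, 0, 0, 0, 0, 0, 0, 0, 0, 0, 0, 0, 0, 0, 0, 0, 0, 0, 0, 0, 0]}}

```text
time: 15.3
position: [0.5451, -0.1453, 0.0968]
orientation: [-0.299, 0.937, -0.173, 0.058]
ft_force: [-0.2, 0.2, -2.5]
grip_width: 0.154
```

```bash
python3 - <<'E'
from h import *
goto(-.07,0,.056)
P,R=plate()
o=[]
for n in('scene','side','wrist'):
    p,d,c=cap(n);np.savez(n+'3.npz',p=p,d=d,**c)
    if n=='wrist': save('w3.png',p)
    H=P+R.apply([[0,.036,.01],[0,-.036,.01],[-.045,.05,.01],[-.045,-.05,.01]])
    print(n,proj(H,c).round(1).tolist(),'pegs',proj(GP+Rn.from_euler('z',GY,degrees=True).apply([[0,.036,.037],[0,-.036,.037]]),c).round(1).tolist())
    if n=='side': save('s3.png',cv2.resize(p[120:260,220:345],None,fx=4.2,fy=4.2,interpolation=cv2.INTER_CUBIC))
E
```

```text
t 15.3 pos [ 0.5451 -0.1453  0.0968] F [-0.2  0.2 -2.5] g 0.154
shift units [-0.08 -2.2   1.82]
turn units [-0.04  0.   -0.01]
plate in gauge mm [-155.1   -2.7   62.6] rot deg [ 0.05 -0.38 -0.05] target [ 0.573 -0.065  0.091]
scene [[220.5, 183.5], [191.8, 188.5], [223.0, 169.6], [184.1, 176.2]] pegs [[234.0, 242.5], [203.4, 248.3]]
side [[274.8, 223.3], [299.2, 221.2], [271.9, 236.5], [306.5, 233.4]] pegs [[267.9, 191.1], [290.0, 189.2]]
wrist [[191.0, 168.4], [314.4, 169.1], [160.4, 245.1], [344.1, 246.0]] pegs [[207.4, 15.2], [292.6, 15.6]]
```

View pics/w3.png

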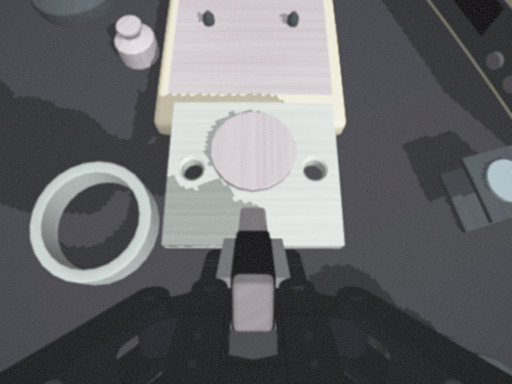

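View pics/s3.png

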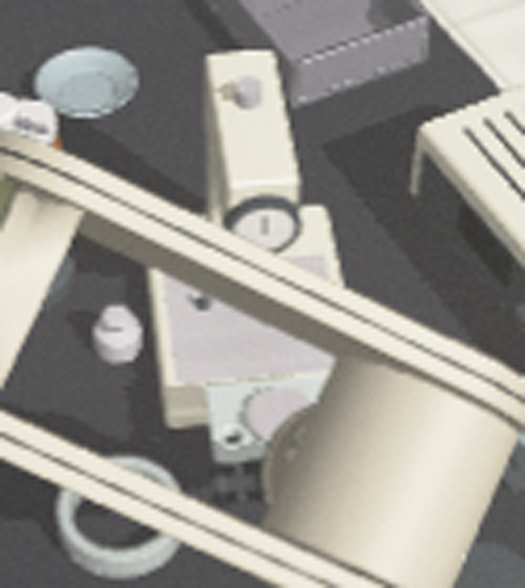

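The wrist view shows the held plate's holes at (192,169) and (315,170), matching the predicted positions within 1 px. The pegs appear at about (208,18) and (293,18), and the plate and gauge are aligned in yaw. In the side view the arm hides most of the plate.

```bash
python3 - <<'E'
from h import *
w=np.load('wrist3.npz');g=cv2.cvtColor(w['p'],cv2.COLOR_RGB2GRAY)
def blob(u,v,r,th):
    s=(g[max(v-r,0):v+r+1,u-r:u+r+1]<th).astype(np.uint8);n,l,st,ce=cv2.connectedComponentsWithStats(s)
    k=1+np.argmax(st[1:,4]);return ce[k]+[u-r,max(v-r,0)],st[k]
for th in(70,100):
    B=[blob(208,18,13,th),blob(293,18,13,th)];print(th,B)
    H=ray([b[0] for b in B],w,.037);Rg=Rn.from_euler('z',GY,degrees=True)
    print('pegs in gauge est mm',(Rg.inv().apply(H-GP)*1000).round(1))
B=[blob(192,169,15,100),blob(315,170,15,100)]; print('holes',B)
P,R=plate();H=ray([b[0] for b in B],w,P[2]+.007);print('holes in plate est',(R.inv().apply(H-P)*1000).round(1))
C=cloud(w['d'],w);print('plate top z',np.median(C[110:240,180:200,2]),np.median(C[110:240,320:335,2]),np.median(C[104:112,180:330,2]),np.median(C[235:243,180:220,2]),'base z',np.median(C[40:90,180:320,2]))
E
```

```text
70 [(array([204. ,  16.5]), array([ 9, 11,  1,  2,  2], dtype=int32)), (array([289.16666667,  19.83333333]), array([ 8, 11,  3,  8, 12], dtype=int32))]
pegs in gauge est mm [[ -1.5  38.8  37. ]
 [ -4.9 -32.9  37. ]]
100 [(array([207.79464286,  18.65178571]), array([  8,   7,  11,  14, 112], dtype=int32)), (array([292.14678899,  19.12844037]), array([  7,   7,  11,  14, 109], dtype=int32))]
pegs in gauge est mm [[ -3.9  35.5  37. ]
 [ -4.  -35.4  37. ]]
holes [(array([193.36813187, 171.93956044]), array([  8,  11,  18,  14, 182], dtype=int32)), (array([313.06976744, 172.29069767]), array([  5,  11,  17,  13, 172], dtype=int32))]
holes in plate est [[ -1.2  34.8   7. ]
 [ -1.  -35.9   7. ]]
plate top z 0.07154976980330865 0.07175740383768076 0.0719125784563018 0.07152265513793413 base z 0.02968098999281824
```

{"api": "servo_tool", "payload": {"commands": [0, 0, 0, -0.1, -0.4, 0.3, 0, 0, 0, 0, 0, -0.6, 0.5, 0, 0, 0, 0, 0, -0.6, 0.5, 0, 0, 0, 0, 0, -0.4, 0.4, 0, 0, 0, 0, 0, 0, 0, 0, 0, 0, 0, 0, 0, 0, 0, 0, 0, 0, 0, 0, 0, 0, 0, 0, 0, 0, 0, 0, 0]}}

```text
time: 16.45
position: [0.5707, -0.0662, 0.0894]
orientation: [-0.299, 0.937, -0.173, 0.057]
ft_force: [-0.6, 0.9, -1.9]
grip_width: 0.152
```

```bash
python3 - <<'E'
from h import *
goto(-.002,0,.056)
w=dict(zip('pdc',cap('wrist')));save('w4.png',w['p']);np.savez('wrist4.npz',p=w['p'],d=w['d'],**w['c'])
P,R=plate();c=w['c']
print('holes',proj(P+R.apply([[0,.036,.007],[0,-.036,.007]]),c).round(1).tolist(),'pegs',proj(GP+Rn.from_euler('z',GY,degrees=True).apply([[0,.036,.037],[0,-.036,.037],[-.004,.036,.037]]),c).round(1).tolist())
E
```

```text
t 16.45 pos [ 0.5707 -0.0662  0.0894] F [-0.6  0.9 -1.9] g 0.152
shift units [ 0.08 -1.93  1.33]
turn units [-0.04  0.01 -0.01]
plate in gauge mm [-72.1   2.   55.3] rot deg [ 0.12 -0.41 -0.05] target [ 0.598 -0.001  0.091]
holes [[191.8, 170.1], [313.4, 170.8]] pegs [[206.6, 92.4], [304.6, 92.8], [206.3, 97.0]]
```

View pics/w4.png

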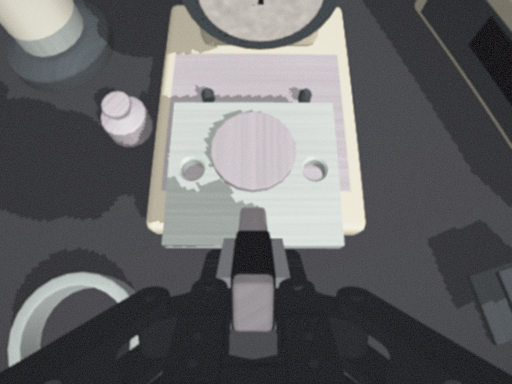

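The wrist view shows the peg tops at about (208,92) and (305,92), just beyond the plate's back edge (row 102). They are laterally centred on the holes at (192,169) and (315,170).

```bash
python3 - <<'E'
from h import *
w=np.load('wrist4.npz');g=cv2.cvtColor(w['p'],cv2.COLOR_RGB2GRAY)
for u in(208,304): print(g[84:104,u-8:u+9:2])
Rg=Rn.from_euler('z',GY,degrees=True)
for z in(.030,.037,.042):
  for x in(0,-.004): print(z,x,proj(GP+Rg.apply([[x,.036,z],[x,-.036,z],[x-.002,.036,z]]),w).round(1).tolist())
P,R=plate();print(proj(P+R.apply([[.045,0,.01],[.045,.0,0],[-.045,.05,.01]]),w).round(1).tolist())
E
```

```text
[[199 205 202 202 202 200 199 200 201]
 [206 194 197 207 202 202 204 198 200]
 [193 176 180 195 200 203 205 205 203]
 [167 159 155 157 181 194 207 201 202]
 [155 146 127 113 136 159 194 206 205]
 [148 127 103  93  99 109 166 201 200]
 [142 109  80  92  86  88 135 190 203]
 [139  88  77  95  93  86  98 180 200]
 [137  75  73  89  96  87  88 170 203]
 [127  70  69  92  90  88  87 167 200]
 [128  68  80  90  91  92  86 158 190]
 [131  74  76  88  93  89  84 133 161]
 [133  78  75  86  85  84  78 112 144]
 [142  83  66  78  78  71  73  96 146]
 [146  94  64  67  66  61  66  90 144]
 [147  99  62  59  61  58  59  91 141]
 [150 108  60  57  58  62  61 106 151]
 [157 133  92  85  90  87  96 139 159]
 [184 175 151 153 156 157 158 177 188]
 [212 211 209 208 207 208 210 214 213]]
[[201 199 200 200 202 202 199 197 200]
 [199 203 202 202 200 204 202 203 204]
 [199 205 202 204 206 202 203 206 202]
 [181 199 199 204 194 190 199 203 204]
 [154 187 181 184 162 155 182 205 205]
 [146 163 151 141 117 108 146 196 209]
 [145 146 110  82  89  95 113 171 205]
 [147 138  84  58  83  92  96 146 199]
 [152 1
[... 151 characters left out ...]
143  94  57  69  78  90  88 107 185]
 [141  88  60  69  79  89  82 120 192]
 [143  83  56  73  80  82  87 134 199]
 [161  92  59  72  77  85  90 141 204]
 [189 116  55  61  71  81  85 154 204]
 [203 140  85  87  91  92 100 167 201]
 [210 173 144 147 150 150 152 188 209]
 [220 210 210 207 206 206 202 216 219]]
0.03 0 [[207.7, 97.9], [303.2, 98.3], [207.6, 100.1]]
0.03 -0.004 [[207.4, 102.4], [303.5, 102.8], [207.3, 104.7]]
0.037 0 [[206.6, 92.4], [304.6, 92.8], [206.4, 94.7]]
0.037 -0.004 [[206.3, 97.0], [304.8, 97.4], [206.1, 99.3]]
0.042 0 [[205.7, 88.3], [305.6, 88.7], [205.6, 90.6]]
0.042 -0.004 [[205.4, 92.9], [305.9, 93.4], [205.3, 95.3]]
[[253.0, 101.9], [252.9, 110.5], [160.4, 244.9]]
```

{"api": "servo_tool", "payload": {"commands": [0, 0, 0, 0.1, -0.5, 0.3, 0, 0, 0, 0, 0, -0.5, 0.4, 0, 0, 0, 0, 0, -0.5, 0.4, 0, 0, 0, 0, 0, -0.3, 0.2, 0, 0, 0, 0, 0, 0, 0, 0, 0, 0, 0, 0, 0, 0, 0, 0, 0, 0, 0, 0, 0, 0, 0, 0, 0, 0, 0, 0, 0]}}

```text
time: 17.5
position: [0.599, -0.001, 0.0889]
orientation: [-0.299, 0.937, -0.173, 0.057]
ft_force: [-0.3, -0.3, -2.7]
grip_width: 0.151
```

```bash
python3 - <<'E'
from h import *
goto(-.002,-.0003,.045)
E
```

```text
t 17.5 pos [ 0.599  -0.001   0.0889] F [-0.3 -0.3 -2.7] g 0.151
shift units [-0.02  0.2   0.24]
turn units [-0.04  0.01 -0.01]
plate in gauge mm [-1.1 -0.8 54.8] rot deg [ 0.12 -0.41 -0.05] target [ 0.598 -0.001  0.08 ]
```

{"api": "servo_tool", "payload": {"commands": [0, 0, 0, 0, 0.1, 0.1, 0, 0, 0, 0, 0, 0.1, 0.15, 0, 0, 0, 0, 0, 0, 0, 0, 0, 0, 0, 0, 0, 0, 0, 0, 0, 0, 0, 0, 0, 0, 0, 0, 0, 0, 0, 0, 0, 0, 0, 0, 0, 0, 0, 0, 0, 0, 0, 0, 0, 0, 0]}}

```text
time: 18.5
position: [0.5988, -0.0023, 0.0786]
orientation: [-0.299, 0.937, -0.174, 0.057]
ft_force: [-1.0, 0.7, -1.8]
grip_width: 0.151
```

```bash
python3 - <<'E'
from h import *
goto(-.002,-.0003,.031)
E
```

```text
t 18.5 pos [ 0.5988 -0.0023  0.0786] F [-1.   0.7 -1.8] g 0.151
shift units [-0.03  0.24  0.37]
turn units [-0.04  0.   -0.02]
plate in gauge mm [-2.4 -1.2 44.4] rot deg [ 0.12 -0.4  -0.11] target [ 0.598 -0.001  0.066]
```

{"api": "servo_tool", "payload": {"commands": [0, 0, 0, -0.03, 0.05, 0.08, 0, 0, 0, 0, 0, 0.05, 0.08, 0, 0, 0, 0, 0, 0.05, 0.08, 0, 0, 0, 0, 0, 0.05, 0.08, 0, 0, 0, 0, 0, 0.02, 0.03, 0, 0, 0, 0, 0, 0, 0, 0, 0, 0, 0, 0, 0, 0, 0, 0, 0, 0, 0, 0, 0, 0]}}

```text
time: 19.5
position: [0.5982, -0.0012, 0.0651]
orientation: [-0.299, 0.937, -0.174, 0.057]
ft_force: [0.1, 0.4, -2.8]
grip_width: 0.15
```

```bash
python3 - <<'E'
from h import *
goto(-.002,-.0003,.031)
E
```

```text
t 19.5 pos [ 0.5982 -0.0012  0.0651] F [ 0.1  0.4 -2.8] g 0.15
shift units [ 0.01 -0.   -0.01]
turn units [-0.04  0.   -0.02]
plate in gauge mm [-1.6 -0.1 31. ] rot deg [ 0.14 -0.41 -0.11] target [ 0.598 -0.001  0.066]
```

{"api": "servo_tool", "payload": {"commands": [0, 0, 0, 0, 0.03, 0.04, 0, 0, 0, 0, 0, 0.03, 0.04, 0, 0, 0, 0, 0, 0.02, 0.03, 0, 0, 0, 0, 0, 0.02, 0.02, 0, 0, 0, 0, 0, 0.02, 0.02, 0, 0, 0, 0, 0, 0.02, 0.02, 0, 0, 0, 0, 0, 0, 0, 0, 0, 0, 0, 0, 0, 0, 0]}}

```text
time: 20.5
position: [0.5992, -0.0015, 0.0644]
orientation: [-0.301, 0.936, -0.172, 0.058]
ft_force: [-0.8, 0.1, -0.6]
grip_width: 0.154
```

```bash
python3 - <<'E'
from h import *
goto(-.002,-.0003,.03)
E
```

```text
t 20.5 pos [ 0.5992 -0.0015  0.0644] F [-0.8  0.1 -0.6] g 0.154
shift units [-0.03  0.   -0.01]
turn units [-0.07  0.    0.01]
plate in gauge mm [-1.3 -1.1 30.5] rot deg [-0.   -0.67  0.07] target [ 0.598 -0.001  0.065]
```

{"api": "servo_tool", "payload": {"commands": [0, 0, 0, 0, 0, 0, 1, 0, 0, 0, 0, 0, 0, 1, 0, 0, 0, 0, 0, 0, 1, 0, 0, 0, 0, 0, 0, 1, 0, 0, 0, 0, 0, -0.3, 1, 0, 0, 0, 0, 0, -0.6, 1, 0, 0, 0, 0, 0, -0.8, 1, 0, 0, 0, 0, 0, -0.8, 1]}}

```text
time: 21.5
position: [0.5822, -0.0439, 0.1282]
orientation: [-0.301, 0.936, -0.172, 0.058]
ft_force: [0.4, 0.4, 0.0]
grip_width: 0.996
```

{"api": "servo_tool", "payload": {"commands": [0, 0, 0, 0, 0, -1, 1, 0, 0, 0, 0, 0, -0.8, 1, 0, 0, 0, 0, 0, -0.3, 1, 0, 0, 0, 0, 0, 0, 1, 0, 0, 0, 0, 0, 0, 1, 0, 0, 0, 0, 0, 0, 1, 0, 0, 0, 0, 0, 0, 1, 0, 0, 0, 0, 0, 0, 1]}}

```text
time: 22.5
position: [0.5679, -0.0815, 0.1841]
orientation: [-0.3, 0.936, -0.172, 0.059]
ft_force: [1.0, 0.3, 0.4]
grip_width: 1.001
```

```bash
python3 - <<'E'
from h import *
delta([.6,0,.07])
p,d,c=cap('wrist');save('w5.png',p)
C=cloud(d,c);Rg=Rn.from_euler('z',GY,degrees=True);L=Rg.inv().apply((C-GP).reshape(-1,3)).reshape(C.shape)
for nm,x0,x1,y0,y1 in(('back',.02,.042,.03,.046),('backR',.02,.042,-.046,-.03),('frontL',-.042,-.02,.03,.046),('frontR',-.042,-.02,-.046,-.03)):
    m=(L[...,0]>x0)&(L[...,0]<x1)&(L[...,1]>y0)&(L[...,1]<y1)&(L[...,2]<.06);print(nm,m.sum(),np.median(L[m][:,2]) if m.any() else '')
p,d,c=cap('scene');X=cloud(d,c);m=(abs(X[...,2]-.185)<.009)&(np.hypot(X[...,0]-.482,X[...,1]-.185)<.015);print('cap',np.median(X[m],0))
E
```

```text
t 22.5 pos [ 0.5679 -0.0815  0.1841] F [1.  0.3 0.4] g 1.001
shift units [-0.   -0.16  4.79]
back 18 0.03906168368938995
backR 11 0.03869404798224379
frontL 345 0.03932558334568002
frontR 336 0.03928147236227012
cap [0.4838309  0.18761465 0.18754577]
```

View pics/w5.png

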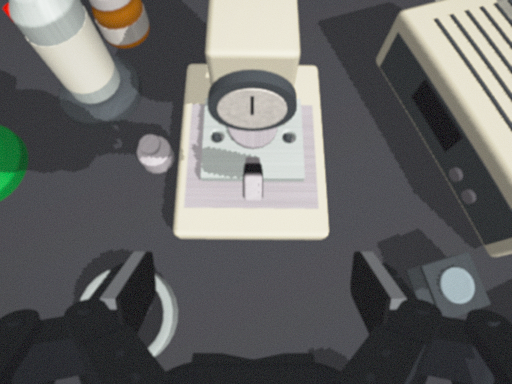

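The plate lies flat: its top is at about 39 to 40 mm at all four corners. Both holes, at (217,137) and (289,137), show dark pegs inside, the grip faces the front, and the gripper is clear. I'm handing the job in.

```bash
python3 -c "
from station import arm
print(arm.job_done())"
```

```text
the job is handed in; nothing more can be done
None
```

I pressed the metal canister's cap fully down, let it spring back, then fitted the anvil plate on both pegs with its grip to the front. I handed the job in at about 22.6 s of the 54 s allowed; no verdict was reported.

- **Nozzle cap:** the first press stopped a little short and eased back up. I pressed again until it bottomed, with the tip at z = 0.1785 m and 48 N upward, plus about 28 N sideways. The depth view then showed the cap up at about 0.187 m, both right after the press and at the end.
- **Plate:** it went down over the pegs with almost no side force. I held it until it rested on the base, then released it and backed off.
- **Final checks:** the plate's top read 38.7–39.3 mm at all four corners, against a nominal 40 mm, so it is level and home within the camera's accuracy. The wrist view showed a dark peg in each hole.
- **Peg position disagreement:** the scene and side cameras differed by about 7 mm on the pegs' position along y. A closer wrist view put the pegs about 2 mm nearer the front than the average of the two, and I used that.
- **Bystanders:** none was touched as far as the wrist force and pictures show, but I did not re-measure their positions.

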